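# Make up two mower service kits

### The arm

A 6-joint arm with a two-finger parallel gripper is mounted at the origin on the work surface. World frame = base frame: x ahead of the robot, y to its left, z up, the work surface at z = 0. Lengths are in mm, angles in degrees, forces in N, time in s.
With the tool pointing down it reaches from about 350 to 850 mm from the base axis. Payload 8.1 kg.
Tool frame: the origin (TCP) lies at the very end of the fingers, on their centre line; the grasp point (between the pads) lies 19 mm behind it; z points along the fingers, y is the line along which they close (so a half turn about z gives the same grasp; the last joint's range is limited). The gripper opens to 85 mm and grips with 20 to 120 N. Pads are 22 mm wide; open, the fingers measure 114 mm over their backs; the gripper's body (76 mm by 85 mm) begins 54 mm behind the grasp point. The pads swing forward as they close: fully open they stand 13 mm farther back than shut.
Start: joints at [61.341, 7.471, 85.268, -0, 87.261, -4.893], TCP at [241.784, 549.132, 191.592] pointing down, gripper open.
Joint ranges: [-169.43, 169.43], [-51.17, 129.36], [1.28, 143.12], [-76.62, 256.62], [0, 156.53], [-152.29, 152.29]. Speed limits (degrees/s): [136.94, 136.94, 159.86, 180, 180, 180].

### API

Orientations are given as [roll, pitch, yaw] about the fixed x, y, z axes, in that order (R = Rz(yaw) Ry(pitch) Rx(roll)).
In Python, from bench import * gives the robot as it stands.
- The arm moves only by the tool play_rows, never from a script. Its argument "increments" is a list of rows, each a list of 3 entries, a list of its own where there are three numbers: the gripper's target within -1 to 1 (fully open at 1, half-way at 0, shut at -1), then the shift along the tool's x, y, z in mm, then the turn about the tool's z in rad. A call has 1 to 12 rows; each row shifts and turns the commanded pose from where the row before left it, along the tool's axes as they then stand; what a row does not reach is not made up. A row lasts 1/12 s, in which the tool goes at most 41.7 mm and 7.16 degrees, less where a joint would pass 70% of its speed; a pose out of reach is approached as far as the arm can. A call is refused whole if a number of a shift passes 41.7 or a number of a turn 0.125, either way. A call with a gripper value outside its range is refused whole. The fingers move at their own pace and stop on an object; "force" is the grip in N (left out, the last holds). Time passes only in rows, so rows that do not move let the fingers close. It gives the time, the measured TCP pose, the force, the opening and the grip force at its end, in the units of the state.
- sense(): the state, without advancing time (a new reading comes with each control period).
- snapshot(name): name is "side" or "top" or "wrist"; returns a dict with "color" (384x512x3 uint8, red, green, blue), "intrinsics" (3x3 intrinsics, pixels), "k1" (the pictures are not rectified: a ray, as slopes to the right and down, at radius r is drawn at 1 + k1 r^2 times it, then the intrinsics apply), "world_from_camera" (4x4, takes a point from camera to world coordinates). Camera axes: x right, y down, z forward; pixel columns grow to the right and rows downward; lengths in mm; the calibration is good to about 2 mm. A picture is of the moment at which its call begins. There is no depth.
- hand_in(): hands the job in; it is judged then, once.
Trained networks look in a picture, given as the dict that the camera call returned (one of the last four; its "shot" number tells which), for a name from the list of things; names that differ only in an ending like _2 or _b are one class to them, and where a whole thing is asked for, a point or a joint stands for the part that bears it (a point fixed in the world has none). Each returns a list of dicts, best first, with "p" (0 to 1); they miss things now and then, are a little off and sometimes report something else, mostly with a low value. They report only what shows in the picture. A call takes as long as a camera call. They do not tell look-alikes from the thing itself.
- find_in(query, picture): "xyz" ([x, y, z] in mm, in the coordinates of the camera as it stood for that picture, good to about 4 mm: the middle of the surface that is visible of it).
- regions_of(query, picture): "mask" (384x512 bool, what is visible of it).
- pinpoint(query, picture): "xyz" ([x, y, z] in mm, in the coordinates of the camera as it stood for that picture, good to about 4 mm: a listed point, or the origin of a listed thing).
The state is a dict: "time": time; "joint_pos": joint angles; "qd": joint speeds; "joint_efforts": joint torques, N m; "tool_pos": TCP position; "tcp_rot": TCP orientation; "ft_force": force on the tool from outside, world axes, zero at the start; "wrist_torque": the same for the moment, N m; "finger_gap": finger opening in mm; "grip_force": force on a finger pad.
Only numpy, scipy, OpenCV 4.12 (cv2) and the standard library are available. Lean on these libraries where they do the work, as an engineer would, in place of code of your own. Each camera call takes 0.05 s, during which the arm holds its last target. There are 200 camera calls.

### The job

Make up the two service kits from the parts on the bench: the tall oil filter and the large bearing go into the rectangular steel tray (tractor kit), the short oil filter and the spark plug go into the round steel dish (mower kit). Set each part down, without dropping it, in free space flat on the floor of its tray or dish - filters standing upright as they stand now, bearing flat, plug lying - clear of every other part. Do not shift the pulley that already lies in the tray, and leave the small bearing where it is.

Things in the scene. Friction and masses are not known exactly. Their poses are not given: they have to be found in the camera images.
- tray: Rectangular open tray of bare sheet steel, fixed to the bench, left or right of the stock: outside 300 mm (its x axis) x 200 mm (y), walls 3 mm thick with a rounded rim, 25 mm high overall, floor 3 mm thick. Origin: centre of its underside, on the bench; z up. A loose pulley already lies somewhere in it.
- dish: Round open dish of bare sheet steel, fixed to the bench on the other side of the stock: 217 mm across the rim, 31 mm high, sheet 2 mm; flat floor 176 mm in diameter, 2 mm thick, the wall flaring outward above it. Origin: centre of its underside, on the bench; z up. Empty at the start.
- filter_tall: Tall spin-on oil filter: white can, 64 mm in diameter, 96 mm tall, about 0.35 kg, standing on its closed end; on top a steel plate with black rubber gasket, threaded hole and ring of small holes. Goes into the tray. Origin: centre of its underside; z up along its axis.
- filter_short: Short spin-on oil filter: same look and diameter (64 mm) but only 56 mm tall, about 0.2 kg. Goes into the dish. Origin: centre of its underside; z up along its axis.
- bearing_large: Large sealed ball bearing lying flat: steel rings with a black seal between, 52 mm outside diameter, 15 mm high, 25 mm bore, about 0.13 kg. Goes into the tray. Origin: centre of its underside; z along its axis.
- bearing_small: Small sealed ball bearing of the same look, 35 mm outside diameter, 11 mm high. Belongs to neither kit: it stays where it lies. Origin: centre of its underside.
- spark_plug: Spark plug lying on its side, about 55 g: 85 mm long, in the middle a steel hexagon 21 mm across the flats (24 mm across the corners, 16 mm long) on which it rests level, white ceramic with steel terminal to its +x end, dark thread to its -x end. Origin: on its axis, at the middle of the hexagon, near its balance point, 10.4 mm above what it lies on; the ends lie 47 mm to +x and 38 mm to -x. x along the plug. Goes into the dish.
- pulley: Dark steel belt idler pulley lying flat and loose in the tray, 64 mm in diameter, 22 mm high, about 0.24 kg. Already part of the tractor kit: it must stay where it is. Origin: centre of its underside; z along its axis.
Mind the look-alikes: they are no part of the job. What is shaped like the spark_plug but purple is not meant.

How it is judged:
By the outcome, as a careful person would: the job done as asked, in the order asked, and still so for the second after the job is handed in, with the robot touching nothing.
It also fails if it takes over 106 s, if anything falls off the work surface, if the arm or the gripper's body presses on something with over 40 N, if the wrist force passes 120 N, or if a joint passes its speed limit or range.

## Working session

There is one attempt and no reset: what is moved stays moved. The work goes in short steps, Python scripts to look and compute and a tool call to move; the robot and the scene stay as the last step left them, time stands still between calls to the robot, and variables do not carry over. Pictures are saved under pics/ and viewed, at most 14 in all, crops included, and the job is handed in when it is done.

Besides the shell and the picture viewer there is one more tool, called after "Request:" by a JSON object that holds its "method" and its "body", one argument or row to a line. play_rows: Moves the arm, as the interface text tells. Its arguments: {"type":"object","properties":{"increments":{"type":"array","items":{"type":"array"}},"force":{"type":"number"}},"required":["increments"]}

```bash
ls; mkdir -p pics; cat > h.py <<'E'
from bench import *
import numpy as np, cv2
def w(s,p): return (np.array(s["world_from_camera"])@np.r_[p,1])[:3]
def look(n,f):
    s=snapshot(n); cv2.imwrite("pics/"+f,s["color"][:,:,::-1]); return s
def ray(s,u,v):
    K=np.array(s["intrinsics"]);x=np.array([(u-K[0,2])/K[0,0],(v-K[1,2])/K[1,1]]);y=x.copy()
    for _ in range(20): y=x/(1+s["k1"]*(y@y))
    T=np.array(s["world_from_camera"]);return T[:3,3],T[:3,:3]@np.r_[y,1]
def onz(s,u,v,z):
    o,d=ray(s,u,v);return o+d*(z-o[2])/d[2]
def tri(s1,p1,s2,p2):
    o1,d1=ray(s1,*p1);o2,d2=ray(s2,*p2)
    t=np.linalg.lstsq(np.c_[d1,-d2],o2-o1,rcond=None)[0]
    a,b=o1+t[0]*d1,o2+t[1]*d2
    return (a+b)/2,np.linalg.norm(a-b)
E
python3 - <<'E'
from h import *
np.set_printoptions(precision=1,suppress=True)
st=sense();print(st)
ims=[]
for n in("top","side"):
    s=look(n,n+"0.png");print(n,s["k1"],np.array(s["world_from_camera"])[:3,3])
    for q in "tray dish filter_tall filter_short bearing_large bearing_small spark_plug pulley".split():
        for r in pinpoint(q,s)[:3]: print(n,q,round(r["p"],2),w(s,r["xyz"]))
E
```

```text
pics
{'time': 0.0, 'joint_pos': array([61.3,  7.5, 85.3,  0. , 87.3, -4.9]), 'qd': array([ 0. ,  0. , -0. , -0. , -0.1, -0. ]), 'joint_efforts': array([ -0. , -56.9, -50.1,  -0. ,   0. ,   0. ]), 'tool_pos': array([241.5, 548.6, 190.5]), 'tcp_rot': array([-179.9,   -0. ,  156.2]), 'ft_force': array([ 0.5,  0.3, -0.2]), 'wrist_torque': array([ 0.,  0., -0.]), 'grip_force': 0.0, 'finger_gap': 85.46672122765789}
top 0.05553891326103654 [ 398.2  -24.2 1151.1]
top tray 0.82 [ 505.3 -296.4    1. ]
top dish 0.7 [520.8 307.1  -1.6]
top filter_tall 0.93 [459.8  83.4  -0.5]
top filter_short 0.9 [447.7 -73.9  -0.7]
top bearing_large 0.83 [684.2 -83.1  -1. ]
top bearing_large 0.19 [524.4 308.1  -3.8]
top bearing_small 0.47 [687.4  97.    3.2]
top spark_plug 0.61 [547.3   3.5  12.4]
top spark_plug 0.61 [576.5 124.4  12.5]
top pulley 0.95 [ 576.8 -296.     4.2]
top pulley 0.57 [549.5   4.2  13.9]
side -0.09619239192759037 [ 504.1 -837.6  510.2]
side tray 0.72 [ 500.8 -298.7    4.7]
side dish 0.87 [520.6 306.1  -3. ]
side filter_short 0.71 [450.  -81.5  -3. ]
side bearing_large 0.79 [681.6 -80.7   1. ]
side bearing_small 0.42 [690.1  97.8   1.2]
side spark_plug 0.54 [576.3 121.   13.3]
side spark_plug 0.48 [551.4   0.3  10. ]
side pulley 0.89 [ 573.2 -295.4    1.8]
```

View pics/top0.png

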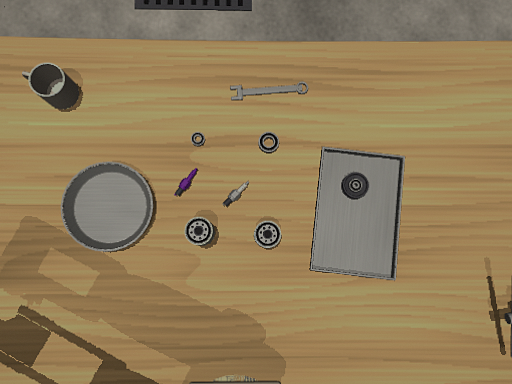

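View pics/side0.png

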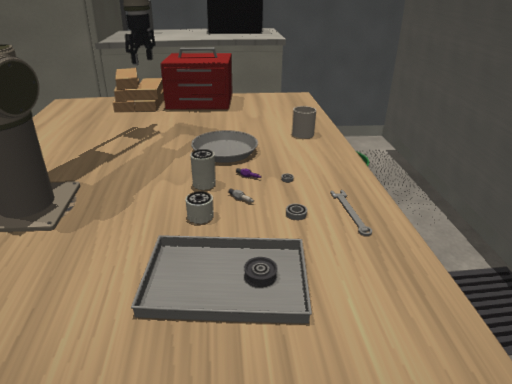

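Top view: dish at (110,207), tray at (358,213), tall filter at (199,231), short filter at (267,234), real plug at (236,194), purple decoy at (187,182), large bearing at (268,142), small bearing at (198,139) and pulley at (355,185). The side view agrees. I'll move above the tall filter at yaw 135.

Request:
{"method": "play_rows", "body": {
  "increments": [
    [1,[0,0,0],0.123],
    [1,[0,0,0],0.123],
    [1,[0,0,0],0.124],
    [1,[-37.2,-13.4,0],0],
    [1,[-37.2,-13.4,0],0],
    [1,[-37.2,-13.4,0],0],
    [1,[-37.2,-13.4,0],0],
    [1,[-37.2,-13.4,0],0],
    [1,[-37.2,-13.4,0],0],
    [1,[-37.2,-13.4,0],0],
    [1,[-37.2,-13.4,0],0]
  ],
  "force": 50
}}

```text
time: 1.82
tool_pos: [377.0, 261.3, 191.8]
tcp_rot: [180.0, 0.0, 135.1]
ft_force: [0.7, 0.4, 0.2]
finger_gap: 85.4
grip_force: 0.0
```

Request:
{"method": "play_rows", "body": {
  "increments": [
    [1,[-37.2,-13.4,0],0],
    [1,[-37.2,-13.4,0],0],
    [1,[-37.2,-13.4,0],0],
    [1,[-37.2,-13.4,0],0],
    [1,[-37.2,-13.4,0],0],
    [1,[0,0,0],0],
    [1,[0,0,0],0]
  ]
}}

```text
time: 2.4
tool_pos: [461.4, 82.0, 191.6]
tcp_rot: [-180.0, 0.0, 134.8]
ft_force: [0.5, 0.5, -0.2]
finger_gap: 85.3
grip_force: 0.0
```

```bash
python3 - <<'E'
from h import *
np.set_printoptions(precision=1,suppress=True)
st=sense();print(st["time"],st["tool_pos"],st["tcp_rot"])
S={n:look(n,n+"1.png") for n in("wrist","top","side")}
print(np.array(S["wrist"]["world_from_camera"]))
for q in "tray dish filter_tall filter_short bearing_large spark_plug pulley".split():
    P={}
    for n in S:
        for r in pinpoint(q,S[n])[:2]: print(n,q,round(r["p"],2),w(S[n],r["xyz"]))
        m=regions_of(q,S[n])
        for k in m[:2]:
            v,u=np.nonzero(k["mask"]);print("   mask",n,round(k["p"],2),len(u),u.mean(),v.mean(),u.min(),u.max(),v.min(),v.max())
        if m: v,u=np.nonzero(m[0]["mask"]);P[n]=(u.mean(),v.mean())
    if "top" in P and "side" in P: print("  TRI",tri(S["top"],P["top"],S["side"],P["side"]))
E
```

```text
2.4 [461.4  82.  191.6] [-180.     0.   134.8]
[[  0.7   0.7   0.2 413.8]
 [  0.7  -0.7  -0.2 129.4]
 [ -0.    0.3  -1.  373.9]
 [  0.    0.    0.    1. ]]
wrist tray 0.84 [ 506.1 -299.5   -0.3]
wrist tray 0.75 [517.6 308.2   3.6]
   mask wrist 0.69 3000 84.51933333333334 316.95233333333334 37 114 246 383
top tray 0.94 [ 505.8 -299.3    1.7]
   mask top 0.9 10030 357.8151545363908 214.82871385842472 310 404 147 279
   mask top 0.41 284 268.30281690140845 141.33802816901408 259 278 132 151
side tray 0.87 [ 501.9 -299.1    0.3]
wrist dish 0.8 [518.4 303.7   4.1]
   mask wrist 0.79 24176 427.27605890138983 73.52473527465254 339 511 0 159
   mask top 0.81 1553 77.26271732131359 205.9021249195106 61 124 163 247
side dish 0.62 [520.  307.3   0.8]
   mask side 0.87 1492 225.54088471849866 144.09986595174263 192 256 130 162
  TRI (array([524. , 392.5, -13.4]), np.float64(1.1817074109352061))
wrist filter_tall 0.81 [451.5  80.3  -1.8]
   mask wrist 0.77 3151 256.247540463345 172.54712789590607 226 286 138 205
side filter_tall 0.6 [454.   85.4  -2.6]
   mask side 0.94 943 202.87168610816542 16
[... 1069 characters left out ...]
 0.57 [550.7   4.4  14.5]
   mask top 0.61 166 234.7710843373494 194.4277108433735 223 247 183 205
side spark_plug 0.66 [551.1   3.6  13.3]
side spark_plug 0.41 [576.1 122.3  13.1]
   mask side 0.57 158 239.56962025316454 194.70886075949366 229 252 188 201
   mask side 0.41 153 247.52941176470588 172.6078431372549 237 260 168 177
  TRI (array([550.3,   2.2,  10.3]), np.float64(0.7292302194705986))
top pulley 0.69 [ 577.9 -295.9    2.8]
   mask top 0.93 580 354.80689655172415 185.1206896551724 341 368 172 198
side pulley 0.97 [ 570.  -293.6    2.1]
   mask side 0.63 882 260.42857142857144 271.8083900226757 244 277 257 287
  TRI (array([ 573.2, -295.2,   13.2]), np.float64(0.6207465232745858))
```

View pics/wrist1.png

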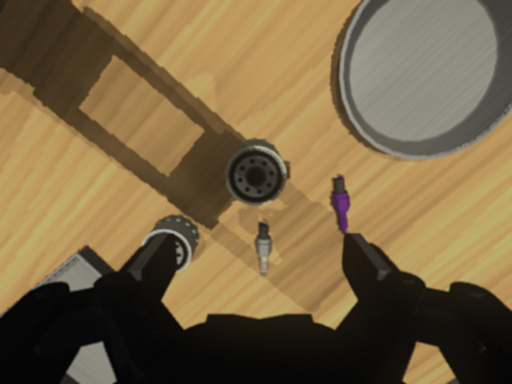

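Wrist view: tall filter top centred at (256,174), short filter at (176,245), real plug at (264,247), purple at (341,204). I'll triangulate these with the top and side views.

```bash
python3 - <<'E'
from h import *
np.set_printoptions(precision=1,suppress=True)
W=look("wrist","wx.png");T=look("top","tx.png");D=look("side","sx.png")
print("tall",onz(W,256,174,96),tri(T,(199.3,230.7),D,(203,154.5)),tri(W,(256,174),D,(203,154.5)),tri(W,(256,174),T,(199.3,230.7)))
print("short",onz(T,267,234.5,56),onz(D,199.5,198.5,56))
print("plug",tri(W,(263.9,246.6),T,(236,194.4)),onz(W,263,224,10),onz(W,264,274,10))
# tray floor: inner corners in top/side ; dish
print("tray top", [onz(T,*p,25) for p in((322,149),(403,157),(395,279),(310,270))])
print("tray side", [onz(D,*p,25) for p in((162,240),(304,240),(307,311),(142,311))])
print("tray corners tri",tri(T,(322,149),D,(304,240)),tri(T,(310,270),D,(162,240)),tri(T,(403,157),D,(307,311)))
E
```

```text
tall [453.7  86.2  96. ] (array([457.5,  80.3,  91.6]), np.float64(3.1134737650916637)) (array([456.8,  85.2,  89.1]), np.float64(4.1461019966096915)) (array([457.2,  82.2,  71.6]), np.float64(0.2203794831944815))
short [449.1 -75.1  56. ] [452.9 -84.9  56. ]
plug (array([552.6,   0.1,  -0. ]), np.float64(2.7660483886402574)) [524.2  28.1  10. ] [581.9 -27.1  10. ]
tray top [array([ 662. , -213.5,   25. ]), array([ 642.2, -413. ,   25. ]), array([ 345.5, -381.4,   25. ]), array([ 366. , -179.1,   25. ])]
tray side [array([ 375.6, -196.2,   25. ]), array([ 673. , -218.2,   25. ]), array([ 638.6, -410.2,   25. ]), array([ 363.5, -390.4,   25. ])]
tray corners tri (array([ 668.5, -214.8,   21.4]), np.float64(11.003807215695716)) (array([ 369. , -180.2,   12.6]), np.float64(6.76044429275918)) (array([ 639.8, -412. ,   27.3]), np.float64(3.602433097729916))
```

Request:
{"method": "play_rows", "body": {
  "increments": [
    [1,[4.9,-2.8,30],0],
    [1,[0,0,38],0],
    [1,[0,0,38],0],
    [1,[0,0,28],0],
    [1,[0,0,20],0],
    [-1,[0,0,0],0],
    [-1,[0,0,0],0],
    [-1,[0,0,0],0],
    [-1,[0,0,0],0],
    [-1,[0,0,0],0],
    [-1,[0,0,0],0],
    [-1,[0,0,0],0]
  ],
  "force": 50
}}

```text
time: 5.8
tool_pos: [455.9, 85.7, 38.3]
tcp_rot: [179.9, 0.0, 135.0]
ft_force: [-0.1, -0.2, -2.5]
finger_gap: 62.1
grip_force: 54.9
```

Request:
{"method": "play_rows", "body": {
  "increments": [
    [-1,[0,0,-15],0],
    [-1,[0,0,-30],0],
    [-1,[0,0,-35],0],
    [-1,[0,0,-30],0],
    [-1,[-10,-12.8,0],0],
    [-1,[-20,-25.7,0],0],
    [-1,[-23,-29.5,0],0],
    [-1,[-23,-29.5,0],0],
    [-1,[-23,-29.5,0],0],
    [-1,[-23,-29.5,0],0],
    [-1,[-23,-29.5,0],0],
    [-1,[-23,-29.5,0],0]
  ]
}}

```text
time: 6.8
tool_pos: [421.4, -187.4, 148.0]
tcp_rot: [180.0, 0.0, 135.0]
ft_force: [1.2, 0.2, -1.9]
finger_gap: 61.8
grip_force: 56.0
```

Request:
{"method": "play_rows", "body": {
  "increments": [
    [-1,[-23,-29.5,0],0],
    [-1,[-23,-29.5,0],0],
    [-1,[-20,-25.7,0],0],
    [-1,[-17.8,-22.8,0],0],
    [-1,[0,0,0],0],
    [-1,[0,0,0],0]
  ]
}}

```text
time: 7.3
tool_pos: [404.7, -322.2, 147.6]
tcp_rot: [180.0, -0.0, 134.9]
ft_force: [0.1, 0.5, -1.7]
finger_gap: 62.1
grip_force: 56.1
```

```bash
python3 - <<'E'
from h import *
np.set_printoptions(precision=1,suppress=True)
st=sense();print(st["time"],st["tool_pos"],st["tcp_rot"],st["finger_gap"])
W=look("wrist","w2.png")
for q in("tray","pulley"):
    for r in pinpoint(q,W)[:1]:print(q,r["p"],w(W,r["xyz"]))
E
```

```text
7.3 [ 404.7 -322.2  147.6] [180.   -0.  134.9] 62.103474212040396
pulley 0.68 [ 570.5 -296.1    4.1]
```

View pics/w2.png

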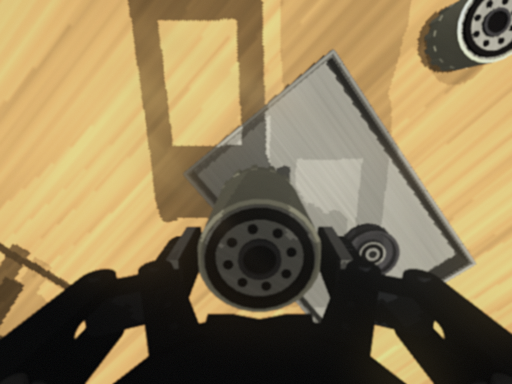

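Wrist view: the tall filter is in the hand at (258,258). Below it are the tray corners at (332,52), (190,172) and (470,262), and the pulley at (373,251). I'll lower it.

Request:
{"method": "play_rows", "body": {
  "increments": [
    [-1,[0,0,20],0],
    [-1,[0,0,35],0],
    [-1,[0,0,28],0],
    [-1,[0,0,12],0],
    [-1,[0,0,6],0],
    [-1,[0,0,2.5],0],
    [-1,[0,0,0.6],0],
    [-1,[0,0,0],0],
    [-1,[0,0,0],0]
  ]
}}

```text
time: 8.2
tool_pos: [406.4, -321.8, 45.4]
tcp_rot: [180.0, 0.2, 135.0]
ft_force: [0.3, 0.3, -2.8]
finger_gap: 62.4
grip_force: 56.2
```

Request:
{"method": "play_rows", "body": {
  "increments": [
    [-1,[0,0,0.8],0],
    [-1,[0,0,0],0],
    [-1,[0,0,0],0]
  ]
}}

```text
time: 8.45
tool_pos: [405.5, -321.2, 43.2]
tcp_rot: [180.0, 0.0, 135.0]
ft_force: [0.2, -0.1, -2.3]
finger_gap: 61.9
grip_force: 56.2
```

Request:
{"method": "play_rows", "body": {
  "increments": [
    [-1,[0,0,0.8],0],
    [-1,[0,0,0],0],
    [-1,[0,0,0],0]
  ]
}}

```text
time: 8.7
tool_pos: [405.2, -320.8, 41.8]
tcp_rot: [-180.0, -0.0, 135.0]
ft_force: [0.3, 0.7, -3.3]
finger_gap: 62.3
grip_force: 56.2
```

Request:
{"method": "play_rows", "body": {
  "increments": [
    [-1,[0,0,0.5],0],
    [-1,[0,0,0],0],
    [-1,[0,0,0],0]
  ]
}}

```text
time: 8.95
tool_pos: [405.2, -320.8, 41.3]
tcp_rot: [180.0, -0.0, 135.0]
ft_force: [-0.2, 0.2, -2.5]
finger_gap: 61.9
grip_force: 56.2
```

Request:
{"method": "play_rows", "body": {
  "increments": [
    [-1,[0,0,0.6],0],
    [-1,[0,0,0],0],
    [-1,[0,0,0],0]
  ]
}}

```text
time: 9.2
tool_pos: [405.3, -320.8, 40.7]
tcp_rot: [180.0, -0.0, 135.0]
ft_force: [-1.0, -0.6, -2.2]
finger_gap: 62.0
grip_force: 56.2
```

Request:
{"method": "play_rows", "body": {
  "increments": [
    [-1,[0,0,0.6],0],
    [-1,[0,0,0],0],
    [-1,[0,0,0],0]
  ]
}}

```text
time: 9.45
tool_pos: [405.5, -321.0, 40.5]
tcp_rot: [180.0, 0.0, 135.0]
ft_force: [-1.3, 0.4, 0.6]
finger_gap: 61.9
grip_force: 56.5
```

Request:
{"method": "play_rows", "body": {
  "increments": [
    [0.6,[0,0,0],0],
    [0.6,[0,0,0],0],
    [1,[0,0,0],0],
    [1,[0,0,0],0],
    [1,[0,0,-15],0],
    [1,[0,0,-30],0],
    [1,[0,0,-35],0],
    [1,[0,0,-32],0],
    [1,[-2.7,36.6,0],0],
    [1,[-2.7,36.6,0],0],
    [1,[-2.7,36.6,0],0],
    [1,[-2.7,36.6,0],0]
  ]
}}

```text
time: 10.45
tool_pos: [517.6, -224.1, 152.8]
tcp_rot: [180.0, 0.1, 135.0]
ft_force: [0.4, 0.8, -0.7]
finger_gap: 85.1
grip_force: 0.0
```

Request:
{"method": "play_rows", "body": {
  "increments": [
    [1,[-2.7,36.6,0],0],
    [1,[-2.7,36.6,0],0],
    [1,[-2.7,36.6,0],0],
    [1,[-2.7,36.6,0],0],
    [1,[-2.7,36.6,0],0],
    [1,[-2.7,36.6,0],0],
    [1,[0,0,0],0],
    [1,[0,0,0],0]
  ]
}}

```text
time: 11.12
tool_pos: [683.7, -79.1, 150.9]
tcp_rot: [-180.0, -0.1, 135.2]
ft_force: [-0.2, -0.5, -0.4]
finger_gap: 85.4
grip_force: 0.0
```

```bash
python3 - <<'E'
from h import *
np.set_printoptions(precision=1,suppress=True)
st=sense();print(st["time"],st["tool_pos"],st["tcp_rot"],st["finger_gap"])
W=look("wrist","w3.png");T=look("top","t3.png")
P={}
for n,s in(("W",W),("T",T)):
  for r in pinpoint("bearing_large",s)[:2]:print(n,r["p"],w(s,r["xyz"]))
  for k in regions_of("bearing_large",s)[:1]:
    v,u=np.nonzero(k["mask"]);P[n]=(u.mean(),v.mean());print(n,k["p"],P[n],u.min(),u.max(),v.min(),v.max(),onz(s,*P[n],12))
if len(P)>1: print(tri(W,P["W"],T,P["T"]))
a=cv2.resize(W["color"][:,:,::-1],None,fx=.75,fy=.75);b=T["color"][110:310,290:450,::-1]
b=cv2.resize(b,(230,288));cv2.imwrite("pics/c3.png",np.hstack([a,b]))
for q in("filter_tall","pulley"):
  for r in pinpoint(q,T)[:1]:print(q,r["p"],w(T,r["xyz"]))
E
```

```text
11.1167 [683.7 -79.1 150.9] [-180.    -0.1  135.2] 85.44449838358574
W 0.64 [680.7 -79.2  -2.6]
W 0.87 (np.float64(257.82775510204084), np.float64(172.55346938775511)) 236 279 151 194 [682.9 -81.3  12. ]
T 0.74 [686.6  94.7   1.6]
T 0.54 [684.3 -83.1  -1.3]
T 0.88 (np.float64(268.3662790697674), np.float64(142.79360465116278)) 258 279 132 153 [680.4 -81.4  12. ]
(array([684.1, -82.6,  -0.4]), np.float64(1.6570956798912873))
filter_tall 0.63 [ 410.1 -324.2    1.7]
```

View pics/c3.png

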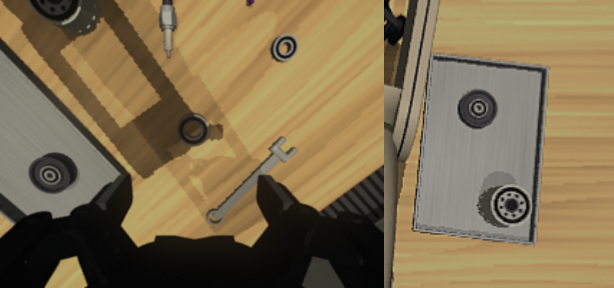

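The tall filter stands in the tray (inset at (510,205)), with the pulley undisturbed at (478,108). The large bearing is below the wrist camera at (258,172) full-size, and the wrench is clear of the fingers. I'll descend onto the bearing.

Request:
{"method": "play_rows", "body": {
  "increments": [
    [1,[-0.5,-1.4,25],0],
    [1,[0,0,38],0],
    [1,[0,0,38],0],
    [1,[0,0,28],0],
    [1,[0,0,14],0],
    [1,[0,0,5],0],
    [-1,[0,0,0],0],
    [-1,[0,0,0],0],
    [-1,[0,0,0],0],
    [-1,[0,0,0],0],
    [-1,[0,0,0],0],
    [-1,[0,0,0],0]
  ],
  "force": 50
}}

```text
time: 12.52
tool_pos: [683.3, -82.4, 5.5]
tcp_rot: [179.9, 0.1, 135.0]
ft_force: [-0.6, 0.3, -0.3]
finger_gap: 12.3
grip_force: 0.0
```

Request:
{"method": "play_rows", "body": {
  "increments": [
    [-1,[0,0,0],0],
    [-1,[0,0,0],0],
    [-1,[0,0,0],0]
  ]
}}

```text
time: 12.77
tool_pos: [682.3, -82.3, 4.2]
tcp_rot: [-180.0, -0.0, 135.0]
ft_force: [0.0, -0.1, -0.3]
finger_gap: 0.2
grip_force: 0.0
```

```bash
python3 - <<'E'
from h import *
np.set_printoptions(precision=1,suppress=True)
W=look("wrist","w4.png");T=look("top","t4.png");S=look("side","s4.png")
for n,s in(("W",W),("T",T),("S",S)):
  for r in pinpoint("bearing_large",s)[:2]:print(n,r["p"],w(s,r["xyz"]))
c=[cv2.resize(x,(384,288)) for x in(W["color"][:,:,::-1],S["color"][150:270,210:370,::-1])]
cv2.imwrite("pics/c4.png",np.hstack(c))
E
```

```text
W 0.65 [684.  -82.7  -0. ]
T 0.52 [680.8 -85.   -1.1]
S 0.51 [681.2 -77.1   0.5]
```

View pics/c4.png

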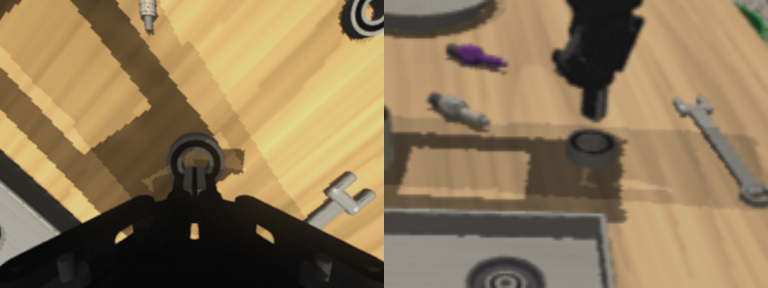

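```bash
cat >> h.py <<'E'
def proj(s,p):
    c=np.linalg.inv(np.array(s["world_from_camera"]))@np.r_[p,1];y=c[:2]/c[2];y=y*(1+s["k1"]*(y@y));K=np.array(s["intrinsics"])
    return K[:2,:2]@y+K[:2,2]
E
python3 - <<'E'
from h import *
np.set_printoptions(precision=1,suppress=True)
W=look("wrist","w5.png");S=look("side","s5.png");st=sense();p=st["tool_pos"];print(p,st["joint_pos"])
for z in (0,4,10,20,30,40,50): 
  q=p.copy();q[2]=z;print(z,proj(W,q),proj(S,q))
print("grasp",proj(W,p+[0,0,19]))
E
python3 -c "
import cv2
a=cv2.imread('pics/w5.png')[130:322,160:352];b=cv2.imread('pics/s5.png')[140:260,230:350]
import numpy as np
cv2.imwrite('pics/c5.png',np.hstack([cv2.resize(a,(400,400)),cv2.resize(b,(400,400),interpolation=2)]))"
```

```text
[682.4 -82.3   4.2] [-11.1  29.1  79.2  -0.   71.7 -56.2]
0 [259.8 210.3] [295.6 214. ]
4 [259.8 212.3] [295.7 212.6]
10 [259.8 215.4] [295.9 210.5]
20 [259.8 220.9] [296.2 207.1]
30 [259.9 227.1] [296.4 203.6]
40 [259.9 234. ] [296.7 200. ]
50 [260.  241.9] [297.  196.4]
grasp [259.8 222.8]
```

View pics/c5.png

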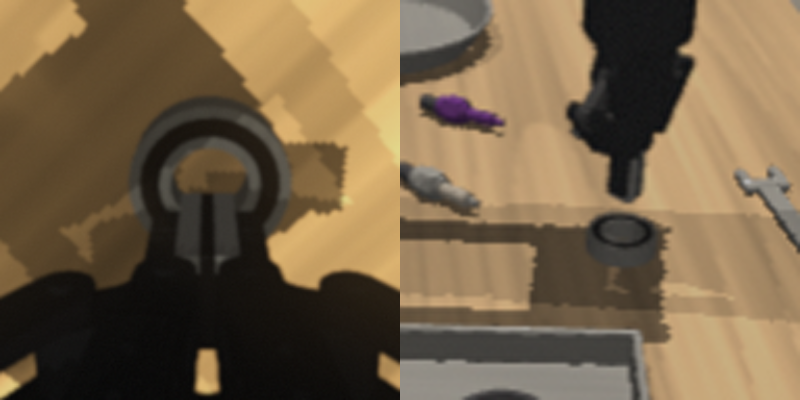

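The side view shows the shut fingertips at pixel (297,200), about z = 40 if they are on the TCP line. The reported TCP is z = 4, and the bearing is undisturbed at (297,210). The fingers seem to end well short of the stated TCP. I'll open them partly and triangulate the tips.

Request:
{"method": "play_rows", "body": {
  "increments": [
    [0.55,[0,0,0],0],
    [0.55,[0,0,0],0],
    [0.55,[0,0,0],0],
    [0.55,[0,0,0],0],
    [0.55,[0,0,0],0],
    [0.55,[0,0,0],0]
  ]
}}

```text
time: 13.67
tool_pos: [682.4, -82.3, 4.2]
tcp_rot: [180.0, 0.0, 135.0]
ft_force: [-0.2, -0.0, 0.4]
finger_gap: 66.3
grip_force: 0.0
```

```bash
python3 - <<'E'
from h import *
np.set_printoptions(precision=1,suppress=True)
W=look("wrist","w6.png");S=look("side","s6.png");st=sense();print(st["tool_pos"],st["finger_gap"],st["ft_force"])
a=W["color"][160:310,160:360,::-1];b=S["color"][150:240,240:360,::-1]
cv2.imwrite('pics/c6.png',np.hstack([cv2.resize(a,(400,300)),cv2.resize(b,(400,300),interpolation=2)]))
E
```

```text
[682.4 -82.3   4.2] 66.05507992028954 [-0.4 -1.1 -0.5]
```

View pics/c6.png

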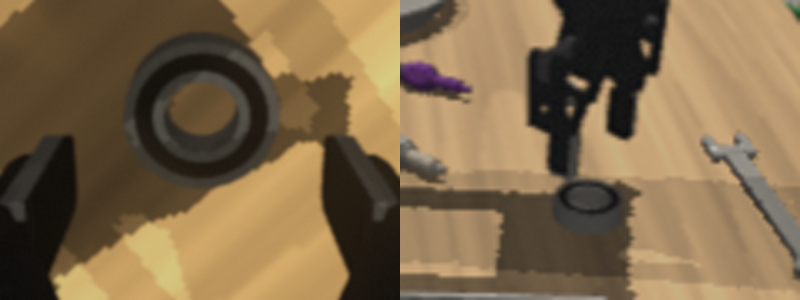

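```bash
python3 - <<'E'
from h import *
np.set_printoptions(precision=1,suppress=True)
W=look("wrist","w7.png");S=look("side","s7.png")
p=np.array([682.4,-82.3,0]);ty=np.array([.707,.707,0]);tx=np.array([-.707,.707,0])
for z in (0,10,20,30,40,50):
  e=np.array([0,0,z])
  print(z,"S",proj(S,p-38*ty+e),proj(S,p+38*ty+e),"W inner +x/-x",proj(W,p-33*ty+11*tx+e),proj(W,p-33*ty-11*tx+e),proj(W,p+33*ty+11*tx+e))
E
```

```text
0 S [286.5 220.7] [304.1 207.6] W inner +x/-x [212.8 195.5] [214.1 224.6] [306.7 195.5]
10 S [286.8 217.2] [304.5 204.2] W inner +x/-x [210.4 199.8] [211.9 230.2] [309.2 199.8]
20 S [287.  213.7] [304.8 200.8] W inner +x/-x [207.7 204.6] [209.3 236.5] [311.9 204.6]
30 S [287.3 210.1] [305.1 197.4] W inner +x/-x [204.7 209.9] [206.5 243.5] [315. 210.]
40 S [287.5 206.5] [305.4 193.9] W inner +x/-x [201.4 215.9] [203.4 251.3] [318.5 216. ]
50 S [287.8 202.8] [305.8 190.3] W inner +x/-x [197.5 222.7] [199.8 260.1] [322.4 222.8]
```

Both views put the tips at z≈48 with the gap at 66, so they end about 34 mm (shut) to 44 mm (open) short of the stated TCP. I'll lower by that amount, checking the force before closing.

Request:
{"method": "play_rows", "body": {
  "increments": [
    [0.55,[0,0,15],0],
    [0.55,[0,0,15],0],
    [0.55,[0,0,6],0],
    [0.55,[0,0,2],0],
    [0.55,[0,0,2],0],
    [0.55,[0,0,0],0],
    [0.55,[0,0,0],0]
  ]
}}

```text
time: 14.45
tool_pos: [682.7, -82.4, -35.5]
tcp_rot: [180.0, 0.0, 135.0]
ft_force: [-0.2, -0.1, -0.2]
finger_gap: 66.1
grip_force: 0.0
```

```bash
python3 - <<'E'
from h import *
S=look("side","s8.png");W=look("wrist","w8.png")
a=W["color"][160:310,160:360,::-1];b=S["color"][150:240,240:360,::-1]
cv2.imwrite('pics/c8.png',np.hstack([cv2.resize(a,(400,300)),cv2.resize(b,(400,300),interpolation=2)]))
E
```

```text
(no output)
```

View pics/c8.png

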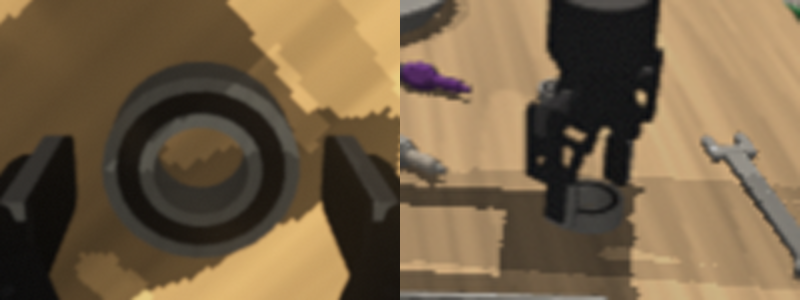

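The tips now stand on either side of the bearing (left tip about z = 11). I'll go 4 mm lower and close.

Request:
{"method": "play_rows", "body": {
  "increments": [
    [0.55,[0,0,2],0],
    [0.55,[0,0,2],0],
    [-1,[0,0,0],0],
    [-1,[0,0,0],0],
    [-1,[0,0,0],0],
    [-1,[0,0,0],0],
    [-1,[0,0,0],0]
  ],
  "force": 50
}}

```text
time: 15.13
tool_pos: [682.6, -82.4, -39.6]
tcp_rot: [180.0, 0.0, 135.0]
ft_force: [-0.3, -0.3, 2.1]
finger_gap: 49.8
grip_force: 52.4
```

Request:
{"method": "play_rows", "body": {
  "increments": [
    [-1,[0,0,-12],0],
    [-1,[0,0,-25],0],
    [-1,[0,0,-23],0],
    [-1,[0.6,-20,0],0],
    [-1,[0.6,-35,0],0],
    [-1,[0.6,-35,0],0],
    [-1,[0.6,-35,0],0],
    [-1,[0.6,-35,0],0],
    [-1,[0.6,-35,0],0],
    [-1,[0.6,-35,0],0],
    [-1,[0.6,-25,0],0],
    [-1,[0,-12.4,0],0]
  ]
}}

```text
time: 16.13
tool_pos: [487.7, -270.1, 20.7]
tcp_rot: [-180.0, -0.0, 134.9]
ft_force: [0.7, 0.1, -1.5]
finger_gap: 50.3
grip_force: 52.2
```

Request:
{"method": "play_rows", "body": {
  "increments": [
    [-1,[0,0,20],0],
    [-1,[0,0,20],0],
    [-1,[0,0,9],0],
    [-1,[0,0,3],0],
    [-1,[0,0,2],0],
    [-1,[0,0,0],0],
    [-1,[0,0,0],0]
  ]
}}

```text
time: 16.72
tool_pos: [491.0, -268.3, -32.8]
tcp_rot: [180.0, 0.1, 135.1]
ft_force: [0.6, -0.2, -0.8]
finger_gap: 49.8
grip_force: 52.2
```

Request:
{"method": "play_rows", "body": {
  "increments": [
    [-1,[0,0,1.5],0],
    [-1,[0,0,0.8],0],
    [-1,[0,0,0],0],
    [-1,[0,0,0],0]
  ]
}}

```text
time: 17.05
tool_pos: [490.2, -268.2, -35.9]
tcp_rot: [180.0, 0.0, 135.0]
ft_force: [-0.0, -0.6, -2.0]
finger_gap: 49.7
grip_force: 52.2
```

Request:
{"method": "play_rows", "body": {
  "increments": [
    [-1,[0,0,0.6],0],
    [-1,[0,0,0],0],
    [-1,[0,0,0],0]
  ]
}}

```text
time: 17.3
tool_pos: [490.2, -268.2, -36.6]
tcp_rot: [180.0, 0.0, 135.0]
ft_force: [0.4, -0.1, -1.1]
finger_gap: 49.3
grip_force: 52.4
```

Request:
{"method": "play_rows", "body": {
  "increments": [
    [-1,[0,0,0.5],0],
    [-1,[0,0,0],0],
    [-1,[0,0,0],0]
  ]
}}

```text
time: 17.55
tool_pos: [490.2, -268.2, -36.6]
tcp_rot: [-180.0, 0.0, 135.0]
ft_force: [-1.9, 1.5, 5.7]
finger_gap: 50.0
grip_force: 52.9
```

Request:
{"method": "play_rows", "body": {
  "increments": [
    [0.4,[0,0,0],0],
    [0.45,[0,0,0],0],
    [0.5,[0,0,0],0],
    [0.5,[0,0,-12],0],
    [0.5,[0,0,-30],0],
    [0.7,[0,0,-35],0],
    [1,[0,0,-35],0],
    [1,[0,0,-25],0],
    [1,[27.2,17.8,0],0],
    [1,[27.2,17.8,0],0],
    [1,[27.2,17.8,0],0],
    [1,[27.2,17.8,0],0]
  ]
}}

```text
time: 18.55
tool_pos: [463.1, -139.9, 100.9]
tcp_rot: [180.0, 0.1, 135.0]
ft_force: [0.2, 1.2, -0.7]
finger_gap: 85.4
grip_force: 0.0
```

Request:
{"method": "play_rows", "body": {
  "increments": [
    [1,[27.2,17.8,0],0],
    [1,[27.2,17.8,0],0],
    [1,[0,0,0],0],
    [1,[0,0,0],0]
  ]
}}

```text
time: 18.88
tool_pos: [450.0, -75.9, 100.7]
tcp_rot: [180.0, 0.1, 135.2]
ft_force: [0.7, 0.7, 0.7]
finger_gap: 85.2
grip_force: 0.0
```

```bash
python3 - <<'E'
from h import *
np.set_printoptions(precision=1,suppress=True)
st=sense();print(st["time"],st["tool_pos"],st["tcp_rot"],st["finger_gap"])
W=look("wrist","w9.png");T=look("top","t9.png")
for r in pinpoint("filter_short",W)[:2]:print(r["p"],w(W,r["xyz"]))
for k in regions_of("filter_short",W)[:1]:
    v,u=np.nonzero(k["mask"]);print(u.mean(),v.mean())
a=cv2.resize(W["color"][:,:,::-1],None,fx=.75,fy=.75);b=T["color"][110:310,290:450,::-1]
b=cv2.resize(b,(230,288));cv2.imwrite("pics/c9.png",np.hstack([a,b]))
for z in (0,56): print(proj(W,[450,-77,z]))
E
```

```text
18.8833 [450.  -75.9 100.7] [180.    0.1 135.2] 85.2181263096158
0.58 [450.1 -80.    0.1]
259.58189558592875 190.3390096347748
[258.7 179.6]
[258.7 194.9]
```

View pics/c9.png

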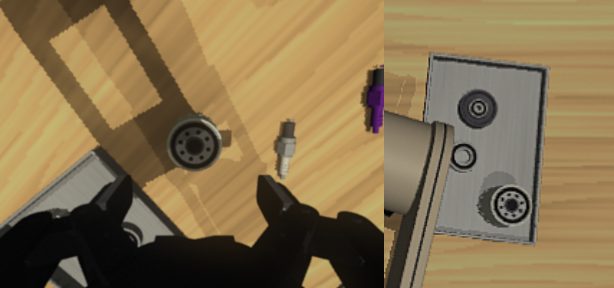

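The bearing lies flat in the tray (inset at (462,156)), clear of the pulley and tall filter. The short filter is centred under the gripper at full-size (259,193). I'll grasp it.

Request:
{"method": "play_rows", "body": {
  "increments": [
    [1,[0,-0.7,25],0],
    [1,[0,0,38],0],
    [1,[0,0,35],0],
    [1,[0,0,17],0],
    [1,[0,0,8],0],
    [-1,[0,0,0],0],
    [-1,[0,0,0],0],
    [-1,[0,0,0],0],
    [-1,[0,0,0],0],
    [-1,[0,0,0],0],
    [-1,[0,0,0],0]
  ],
  "force": 50
}}

```text
time: 20.0
tool_pos: [450.6, -78.1, -22.1]
tcp_rot: [180.0, 0.1, 135.0]
ft_force: [-0.4, -0.7, 1.9]
finger_gap: 63.1
grip_force: 55.4
```

Request:
{"method": "play_rows", "body": {
  "increments": [
    [-1,[0,0,-15],0],
    [-1,[0,0,-30],0],
    [-1,[0,0,-25],0],
    [-1,[11.1,14.1,0],0],
    [-1,[22.2,28.3,0],0],
    [-1,[24.4,31.1,0],0],
    [-1,[24.4,31.1,0],0],
    [-1,[24.4,31.1,0],0],
    [-1,[24.4,31.1,0],0],
    [-1,[24.4,31.1,0],0],
    [-1,[24.4,31.1,0],0],
    [-1,[22.2,28.3,0],0]
  ]
}}

```text
time: 21.0
tool_pos: [488.3, 249.5, 47.1]
tcp_rot: [180.0, 0.0, 135.1]
ft_force: [0.3, -0.9, -2.0]
finger_gap: 62.9
grip_force: 55.9
```

Request:
{"method": "play_rows", "body": {
  "increments": [
    [-1,[13.3,17,0],0],
    [-1,[6.7,8.5,0],0],
    [-1,[0,0,0],0],
    [-1,[0,0,0],0]
  ]
}}

```text
time: 21.33
tool_pos: [492.1, 278.9, 46.5]
tcp_rot: [-179.9, 0.0, 135.1]
ft_force: [-0.0, -0.4, -2.2]
finger_gap: 62.8
grip_force: 56.0
```

```bash
python3 - <<'E'
from h import *
np.set_printoptions(precision=1,suppress=True)
st=sense();print(st["time"],st["tool_pos"],st["ft_force"],st["finger_gap"])
W=look("wrist","w10.png");T=look("top","t10.png")
for n,s in(("W",W),("T",T)):
  for r in pinpoint("dish",s)[:1]:print(n,r["p"],w(s,r["xyz"]))
a=cv2.resize(W["color"][:,:,::-1],None,fx=.75,fy=.75);b=T["color"][130:290,30:190,::-1]
b=cv2.resize(b,(288,288));cv2.imwrite("pics/c10.png",np.hstack([a,b]))
E
```

```text
21.3333 [492.1 278.9  46.5] [-0.  -0.4 -2.2] 62.79833904944207
W 0.69 [520.4 304.1   4.6]
T 0.85 [518.6 307.8   0.7]
```

View pics/c10.png

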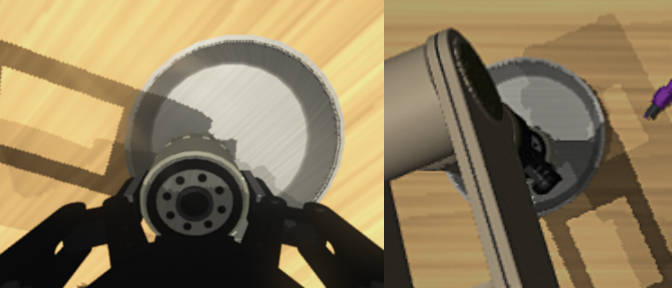

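The short filter is held above the left half of the dish; the dish rim is centred at about (235,120) in the shrunk wrist view. I'll lower it.

Request:
{"method": "play_rows", "body": {
  "increments": [
    [-1,[0,0,18],0],
    [-1,[0,0,26],0],
    [-1,[0,0,14],0],
    [-1,[0,0,5],0],
    [-1,[0,0,2],0],
    [-1,[0,0,1],0],
    [-1,[0,0,0],0],
    [-1,[0,0,0],0]
  ]
}}

```text
time: 22.2
tool_pos: [493.6, 279.5, -17.8]
tcp_rot: [179.9, 0.0, 135.0]
ft_force: [0.5, 0.1, -2.7]
finger_gap: 62.5
grip_force: 56.0
```

Request:
{"method": "play_rows", "body": {
  "increments": [
    [-1,[0,0,0.7],0],
    [-1,[0,0,0],0],
    [-1,[0,0,0],0]
  ]
}}

```text
time: 22.45
tool_pos: [492.7, 279.4, -19.4]
tcp_rot: [180.0, 0.0, 135.0]
ft_force: [0.2, 0.8, -2.6]
finger_gap: 62.6
grip_force: 56.0
```

Request:
{"method": "play_rows", "body": {
  "increments": [
    [-1,[0,0,0.6],0],
    [-1,[0,0,0],0],
    [-1,[0,0,0],0]
  ]
}}

```text
time: 22.7
tool_pos: [492.7, 279.4, -20.0]
tcp_rot: [180.0, 0.0, 135.0]
ft_force: [-1.5, 0.0, 3.2]
finger_gap: 62.6
grip_force: 56.4
```

Request:
{"method": "play_rows", "body": {
  "increments": [
    [0.7,[0,0,0],0],
    [0.8,[0,0,0],0],
    [0.8,[0,0,0],0],
    [0.8,[0,0,-15],0],
    [0.8,[0,0,-30],0],
    [0.8,[0,0,-35],0],
    [0.5,[0,0,-20],0],
    [0.5,[-29.5,-19.5,0],0],
    [0.5,[-29.5,-19.5,0],0],
    [0.5,[-29.5,-19.5,0],0],
    [0.5,[-29.5,-19.5,0],0],
    [0.5,[-29.5,-19.5,0],0]
  ]
}}

```text
time: 23.7
tool_pos: [528.0, 104.5, 79.7]
tcp_rot: [180.0, 0.0, 135.1]
ft_force: [0.2, -0.2, -0.9]
finger_gap: 64.2
grip_force: 0.0
```

Request:
{"method": "play_rows", "body": {
  "increments": [
    [0.5,[-29.5,-19.5,0],0],
    [0.5,[-29.5,-19.5,0],0],
    [0.5,[-29.5,-19.5,0],0],
    [0.5,[0,0,0],0],
    [0.5,[0,0,0],0]
  ]
}}

```text
time: 24.12
tool_pos: [549.4, 0.2, 79.5]
tcp_rot: [180.0, 0.0, 134.8]
ft_force: [-0.0, -0.4, -0.1]
finger_gap: 64.1
grip_force: 0.0
```

```bash
python3 - <<'E'
from h import *
np.set_printoptions(precision=1,suppress=True)
st=sense();print(st["time"],st["tool_pos"],st["tcp_rot"],st["finger_gap"])
W=look("wrist","w11.png");T=look("top","t11.png")
for s in(W,T):
 for r in pinpoint("spark_plug",s)[:2]:print(r["p"],w(s,r["xyz"]))
P=[]
for k in regions_of("spark_plug",W)[:2]:
    v,u=np.nonzero(k["mask"]);print(k["p"],u.mean(),v.mean(),cv2.fitLine(np.c_[u,v].astype(np.float32),2,0,.01,.01).ravel())
a=cv2.resize(W["color"][:,:,::-1],None,fx=.75,fy=.75);b=T["color"][130:290,30:190,::-1]
b=cv2.resize(b,(288,288));cv2.imwrite("pics/c11.png",np.hstack([a,b]))
print(proj(W,[549.5,2.5,10]),proj(W,[*st["tool_pos"][:2],10]))
E
```

```text
24.1167 [549.4   0.2  79.5] [180.    0.  134.8] 64.12504136923013
0.68 [546.3   2.5  12.3]
0.57 [574.9 125.5   9.7]
0.6 [547.4   4.5  13.1]
0.84 383.16034669555796 110.6148429035753 [  0.    1.  383.2 110.6]
0.77 261.0371148459384 186.25140056022408 [  0.   -1.  261.  186.3]
[261.3 185.1] [259.5 186.6]
```

View pics/c11.png

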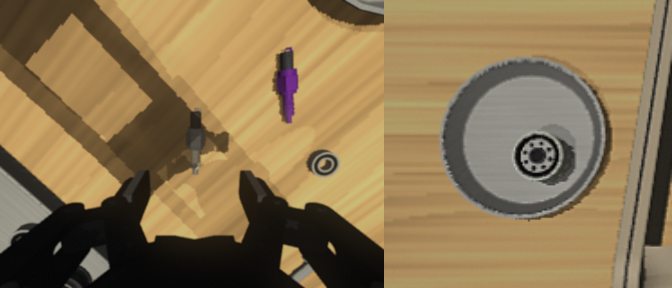

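The short filter stands in the dish (inset at (538,155)). The real plug lies straight under the gripper, with its hexagon at about full-size (261,184), aligned with tool x. The purple one is at (285,85) and won't be touched. I'll grasp the plug.

Request:
{"method": "play_rows", "body": {
  "increments": [
    [0.1,[2.5,1.5,20],0],
    [0.1,[0,0,35],0],
    [0.1,[0,0,30],0],
    [0.1,[0,0,15],0],
    [0.1,[0,0,7],0],
    [0.1,[0,0,3.5],0],
    [-1,[0,0,0],0],
    [-1,[0,0,0],0],
    [-1,[0,0,0],0],
    [-1,[0,0,0],0],
    [-1,[0,0,0],0]
  ],
  "force": 30
}}

```text
time: 25.28
tool_pos: [550.0, 5.0, -29.2]
tcp_rot: [179.9, 0.1, 135.0]
ft_force: [-1.7, 1.9, 7.9]
finger_gap: 21.4
grip_force: 29.2
```

Request:
{"method": "play_rows", "body": {
  "increments": [
    [-1,[0,0,-8],0],
    [-1,[0,0,-22],0],
    [-1,[0,0,-30],0],
    [-1,[0,0,-20],0],
    [-1,[13,13,0],0],
    [-1,[24,24,0],0],
    [-1,[26,26,0],0],
    [-1,[26,26,0],0],
    [-1,[26,26,0],0],
    [-1,[26,26,0],0],
    [-1,[26,26,0],0],
    [-1,[26,26,0],0]
  ]
}}

```text
time: 26.28
tool_pos: [548.3, 279.5, 49.9]
tcp_rot: [180.0, 0.0, 135.0]
ft_force: [0.6, 0.8, -0.4]
finger_gap: 21.6
grip_force: 27.2
```

Request:
{"method": "play_rows", "body": {
  "increments": [
    [-1,[21,21,0],0],
    [-1,[13,13,0],0],
    [-1,[7,7,0],0],
    [-1,[0,0,0],0],
    [-1,[0,0,0],0]
  ]
}}

```text
time: 26.7
tool_pos: [548.3, 335.2, 49.1]
tcp_rot: [-180.0, 0.0, 135.1]
ft_force: [-0.6, -0.2, -0.7]
finger_gap: 21.3
grip_force: 27.2
```

```bash
python3 - <<'E'
from h import *
np.set_printoptions(precision=1,suppress=True)
st=sense();print(st["time"],st["tool_pos"],st["tcp_rot"],st["finger_gap"])
W=look("wrist","w12.png");S=look("side","s12.png")
a=cv2.resize(W["color"][:,:,::-1],None,fx=.75,fy=.75);b=S["color"][70:190,170:290,::-1]
b=cv2.resize(b,(288,288));cv2.imwrite("pics/c12.png",np.hstack([a,b]))
E
```

```text
26.7 [548.3 335.2  49.1] [-180.     0.   135.1] 21.272632384619566
```

View pics/c12.png

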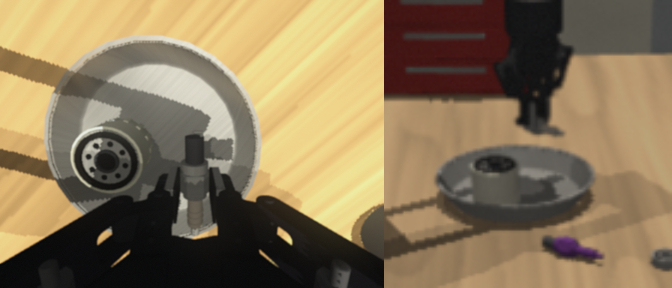

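The plug is held level by its hexagon, with the thread up at (193,140) and the terminal at (196,230) in the shrunk view. It is over the free half of the dish, so I'll lower it.

Request:
{"method": "play_rows", "body": {
  "increments": [
    [-1,[3,0,15],0],
    [-1,[0,0,28],0],
    [-1,[0,0,18],0],
    [-1,[0,0,8],0],
    [-1,[0,0,3],0],
    [-1,[0,0,1.5],0],
    [-1,[0,0,0],0],
    [-1,[0,0,0],0]
  ]
}}

```text
time: 27.47
tool_pos: [547.4, 338.2, -22.8]
tcp_rot: [179.9, 0.0, 135.0]
ft_force: [1.1, -0.1, -0.6]
finger_gap: 21.7
grip_force: 27.3
```

Request:
{"method": "play_rows", "body": {
  "increments": [
    [-1,[0,0,1],0],
    [-1,[0,0,0],0],
    [-1,[0,0,0],0]
  ]
}}

```text
time: 27.72
tool_pos: [546.5, 338.2, -24.9]
tcp_rot: [180.0, 0.0, 135.0]
ft_force: [0.2, 0.4, -1.0]
finger_gap: 21.4
grip_force: 27.3
```

Request:
{"method": "play_rows", "body": {
  "increments": [
    [-1,[0,0,0.8],0],
    [-1,[0,0,0],0],
    [-1,[0,0,0],0]
  ]
}}

```text
time: 27.97
tool_pos: [546.0, 337.9, -26.4]
tcp_rot: [-180.0, -0.0, 135.0]
ft_force: [-0.0, -0.7, -0.4]
finger_gap: 21.4
grip_force: 27.3
```

Request:
{"method": "play_rows", "body": {
  "increments": [
    [-1,[0,0,0.6],0],
    [-1,[0,0,0],0],
    [-1,[0,0,0],0]
  ]
}}

```text
time: 28.22
tool_pos: [546.2, 337.9, -26.9]
tcp_rot: [180.0, 0.0, 135.0]
ft_force: [0.7, 0.1, -0.1]
finger_gap: 21.1
grip_force: 27.3
```

Request:
{"method": "play_rows", "body": {
  "increments": [
    [-1,[0,0,0.5],0],
    [-1,[0,0,0],0],
    [-1,[0,0,0],0]
  ]
}}

```text
time: 28.47
tool_pos: [546.2, 337.9, -27.1]
tcp_rot: [180.0, 0.0, 135.0]
ft_force: [-1.7, -1.0, 3.4]
finger_gap: 21.3
grip_force: 28.6
```

Request:
{"method": "play_rows", "body": {
  "increments": [
    [-0.4,[0,0,0],0],
    [-0.3,[0,0,0],0],
    [-0.25,[0,0,0],0],
    [-0.2,[0,0,0],0],
    [-0.2,[0,0,-8],0],
    [-0.2,[0,0,-25],0],
    [-0.2,[0,0,-35],0],
    [-0.2,[0,0,-35],0],
    [-0.2,[0,0,-20],0],
    [-0.2,[20,25,0],0],
    [-0.2,[20,30,0],0],
    [-0.2,[20,30,0],0]
  ]
}}

```text
time: 29.47
tool_pos: [564.7, 441.5, 97.9]
tcp_rot: [179.9, 0.0, 135.0]
ft_force: [1.0, 0.3, -0.5]
finger_gap: 34.3
grip_force: 0.0
```

Request:
{"method": "play_rows", "body": {
  "increments": [
    [-0.2,[30,20,0],0],
    [-0.2,[30,20,0],0],
    [-0.2,[20,10,0],0],
    [-0.2,[0,0,0],0],
    [-0.2,[0,0,0],0]
  ]
}}

```text
time: 29.88
tool_pos: [541.5, 533.7, 95.6]
tcp_rot: [-180.0, 0.0, 135.2]
ft_force: [-0.1, -1.7, -0.8]
finger_gap: 34.1
grip_force: 0.0
```

```bash
python3 - <<'E'
from h import *
np.set_printoptions(precision=1,suppress=True)
st=sense();print(st["time"],st["tool_pos"],st["finger_gap"])
T=look("top","t13.png");S=look("side","s13.png")
a=cv2.resize(T["color"][110:300,30:430,::-1],(500,238));b=S["color"][110:330,130:330,::-1]
b=cv2.resize(b,(290,319));a=cv2.copyMakeBorder(a,0,81,0,0,0);cv2.imwrite("pics/c13.png",np.hstack([a,b]))
for q in("pulley","spark_plug","filter_short","filter_tall"):
  for s in (T,S):
    for r in pinpoint(q,s)[:2]:print(q,r["p"],w(s,r["xyz"]))
E
```

```text
29.8833 [541.5 533.7  95.6] 34.11683773626086
pulley 0.71 [ 576.2 -295.7    3.6]
pulley 0.64 [ 572.3 -293.9    1.8]
spark_plug 0.8 [548.4 336.8  15.7]
spark_plug 0.55 [577.3 123.5  13.8]
spark_plug 0.69 [577.  122.5  10.2]
spark_plug 0.55 [549.  338.   12.5]
filter_short 0.77 [494.  282.1   2.1]
filter_short 0.63 [493.4 274.9  -6.6]
filter_tall 0.84 [ 409.8 -324.2   -0.1]
filter_tall 0.56 [686.2  96.9   4.3]
filter_tall 0.98 [ 406.4 -321.1    4.7]
```

View pics/c13.png

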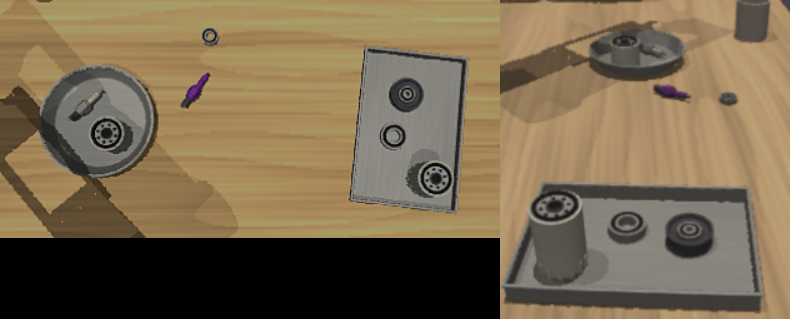

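The tray holds the tall filter, bearing and pulley, all apart and with the pulley unmoved. The dish holds the short filter at (107,132) and the plug at (87,105), apart from each other. The small bearing and the purple plug are untouched, so I'll hand in.

```bash
python3 -c "
from bench import *
print(hand_in())"
```

```text
the job is handed in; nothing more can be done
None
```

Both kits are made up and the job is handed in: the tall filter and large bearing are in the tray, and the short filter and plug are in the dish. In the final pictures the parts lie clear of each other, the pulley and small bearing haven't moved, and the arm clock read about 30 s of the 106 s allowed.

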